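Set the sander's rest and spin the drum by hand to check it runs free

TASK

The tool rest of the edge sander stands too far back. Slide it up until its steel lip is close to the drum, no more than 3 mm away but not touching it anywhere in its turn (the drum does not run quite true), and let go of it. Then spin the drum briskly by hand with its cross-bar and check that it runs on freely by itself for three seconds, a full turn or more, with nothing rubbing - if it rubs, ease the rest back a little and spin again; leave the other things where they are.

Things in the scene. Friction and masses are not known exactly. Their poses are not given: they have to be found in the camera images.
- sander: Bench edge sander, bolted down: grey cast table 325 x 270 mm, top 40 mm above the bench, from x = -200 to +125 mm and 135 mm to either side. Origin on the bench below the drum's vertical axis; x points from the rest to the drum (the rest slides along it), z up. Behind the drum (+x) stands a half-round sheet hood of 64 mm radius, up to 102 mm above the bench.
- rest (a joint): How far the tool rest is slid towards the drum along the sander's x axis, in m: 0 = fully drawn back, at most 0.034. It is a flat plate 76 mm wide, top 67 mm above the bench, on a stiff slide that takes about 4 N to move, and stays where it is left. Its lip meets the drum at a travel between 16 and 28 mm that differs each time and must be felt.
- rest_knob (a point): Centre of the top of the rest's black upright knob, by which the rest is moved: a cylinder 28 mm in diameter, from 67 to 107 mm above the bench. The dark steel lip screwed to the rest's front (60 mm wide, 67 to 72 mm above the bench) ends about 94 mm ahead of the knob's axis, but up to 5 mm more or less from one setting-up to the next.
- drum: Brown sanding drum 80 mm in diameter, 46 to 116 mm above the bench, on a vertical spindle, running out of true by about 1 mm either way. Origin on the spindle's axis at bench height; x along the cross-bar, z up. Above it a washer up to 120 mm, a central nut 21 mm thick up to 160 mm, and through it a level cross-bar 12 mm thick, 108 mm long over its end balls, centre line 148 mm up. Pushed sideways it spins the drum.
- spindle (a joint): Angle of the drum and its bar about the vertical axis in rad, any value, growing counter-clockwise from above, without stops; 0 when the bar lies along the sander's x. Unhindered, the drum once spun loses only some 0.3 rad/s each second; a rub of the lip brakes it much faster or stops it.
- heel: Stacked leather-board heel block, 48 x 40 x 26 mm, lying on the sander's table beside the drum. Origin under its centre. Bystander.
- stick: Sanding stick, 110 x 24 x 12 mm, lying on the sander's table on the other side. Origin under its centre. Bystander.
- last: Grey plastic shoe last, about 215 mm long and 98 mm high, on the bench. Bystander.
- glue_jar: Closed glue jar, 68 mm in diameter and 90 mm high, on the bench. Bystander.
- tape: Roll of tape lying flat, 96 mm outside, 25 mm high. Bystander.
- hammer: Hammer lying on the bench, origin below its middle. Bystander.
- scissors: Scissors lying on the bench, about 185 mm long. Bystander.
- template: White plastic cutting template, 195 x 100 x 5 mm, lying on the bench. Bystander.

How it is judged:
By the outcome, as a careful person would: the job done as asked, in the order asked, and still so for the second after the job is handed in, with the robot touching nothing.
It also fails if it takes over 64 s, if anything falls off the work surface, if the arm or the gripper's body presses on something with over 40 N, if the wrist force passes 120 N, or if a joint passes its speed limit or range.

ROBOT

A 6-joint arm with a two-finger parallel gripper is mounted at the origin on the work surface. World frame = base frame: x ahead of the robot, y to its left, z up, the work surface at z = 0. Lengths are in mm, angles in rad, forces in N, time in s.
With the tool pointing down it reaches from about 275 to 850 mm from the base axis. Payload 5.2 kg.
Tool frame: the origin (TCP) lies at the very end of the fingers, on their centre line; the grasp point (between the pads) lies 19 mm behind it; z points along the fingers, y is the line along which they close (so a half turn about z gives the same grasp; the last joint's range is limited). The gripper opens to 85 mm and grips with 20 to 120 N. Pads are 22 mm wide; open, the fingers measure 114 mm over their backs; the gripper's body (76 mm by 85 mm) begins 54 mm behind the grasp point. The pads swing forward as they close: fully open they stand 13 mm farther back than shut.
Start: joints at [-1.528, 0.259, 1.535, -0, 1.348, -0.203], TCP at [133.854, -533.468, 231.31] pointing down, gripper open.
Joint ranges: [-3.14, 3.14], [-0.91, 2.08], [0.19, 2.58], [-1.22, 4.36], [0.22, 2.71], [-3.12, 3.12]. Speed limits (rad/s): [2.57, 2.57, 3.14, 3.14, 3.14, 3.14].

INTERFACE

Orientations are given as a unit quaternion [w, x, y, z].
In Python, from plant import telemetry, optics, order gives the robot as it stands.
- The arm moves only by the tool play_rows, never from a script. Its argument "steps" is a list of rows, each an object of numbers: "claw": the opening, from -1 (shut) to 1 (fully open), so that 0 is half open; "dx", "dy", "dz": the shift along the tool's x, y, z in m; "spin": the turn about the tool's z in degrees. A call has 1 to 12 rows; each row is the pose to reach, as a shift and turn from the pose commanded when the call began, along the tool's axes at that moment; what a row does not reach only later rows make up. A row lasts 1/12 s, in which the tool goes at most 41.7 mm and 7.16 degrees, less where a joint would pass 70% of its speed; a pose out of reach is approached as far as the arm can. A call with a gripper value outside its range is refused whole. The fingers move at their own pace and stop on an object; "squeeze" is the grip in N (left out, the last holds). Time passes only in rows, so rows that repeat a pose let the fingers close. It gives the time, the measured TCP pose, the force, the opening and the grip force at its end, in the units of the state.
- telemetry.sense(): the state, without advancing time (a new reading comes with each control period).
- optics.read_camera(name): name is "side" or "top" or "wrist"; returns (picture, depth): 384x512x3 uint8, red, green, blue; 384x512 float32, mm along the optical axis (not along the pixel's ray), 0 where there is no reading.
- optics.camera_model(name): a dict with "fx", "fy", "cx", "cy" (pixels), "distortion" ([k1, k2, p1, p2, k3] as OpenCV has them; the pictures are not rectified), "R" (3x3) and "t" (3): a world point X has camera coordinates R X + t. Camera axes: x right, y down, z forward; pixel columns grow to the right and rows downward; lengths in mm; the calibration is good to about 2 mm. A picture is of the moment at which its call begins: read the wrist's pose just before it. camera_model takes no time and is no camera call; for the wrist camera it gives the pose at the moment of the call.
- order.close_job(): hands the job in; it is judged then, once.
The state is a dict: "clock": time; "qpos": joint angles; "dq": joint speeds; "tau": joint torques, N m; "eef_pos": TCP position; "eef_rot": TCP orientation; "wrist_force": force on the tool from outside, world axes, zero at the start; "wrist_torque": the same for the moment, N m; "width": opening from 0.0 (shut) to 1.0 (fully open); "finger_force": force on a finger pad.
Only numpy, scipy, OpenCV 4.12 (cv2) and the standard library are available. Lean on these libraries where they do the work, as an engineer would, in place of code of your own. Each camera call takes 0.05 s, during which the arm holds its last target. There are 200 camera calls.

## Working session

There is one attempt and no reset: what is moved stays moved. The work goes in short steps, Python scripts to look and compute and a tool call to move; the robot and the scene stay as the last step left them, time stands still between calls to the robot, and variables do not carry over. Pictures are saved under pics/ and viewed, at most 10 in all, crops included, and the job is handed in when it is done.

Besides the shell and the picture viewer there is one more tool, called after "Call:" in YAML: its name, and indented under it one key for each argument. play_rows: Moves the arm, as the interface text tells. Its arguments: {"type":"object","properties":{"steps":{"type":"array"},"squeeze":{"type":"number"}},"required":["steps"]}

```bash
mkdir -p pics; ls
python3 - <<'E'
from plant import telemetry, optics
import cv2,numpy as np
print(telemetry.sense())
a=[]
for n in("top","side"):
    p,d=optics.read_camera(n); np.savez(f'{n}0.npz',p=p,d=d)
    m=optics.camera_model(n); print(n,m)
    cv2.imwrite(f'pics/{n}0.png',p[:,:,::-1])
E
```

```text
pics
{'clock': 0.0, 'qpos': array([-1.52778894e+00,  2.59321962e-01,  1.53611234e+00, -3.85928346e-05,
        1.34799399e+00, -2.02800550e-01]), 'dq': array([-0.00026442, -0.00045977,  0.00036479, -0.00125559,  0.00034724,
        0.00086315]), 'tau': array([-5.26690364e-04, -4.46032226e+01, -2.90573233e+01, -7.01682293e-04,
        1.14779337e-02,  3.22839287e-05]), 'eef_pos': array([ 133.82250187, -532.91208099,  230.47427642]), 'eef_rot': array([-9.16393194e-04,  9.92455867e-01,  1.22598980e-01,  5.44971319e-05]), 'wrist_force': array([-0.00756251, -0.23747115, -0.4143123 ]), 'wrist_torque': array([0.05225195, 0.00686188, 0.03559333]), 'finger_force': 0.0, 'width': 0.9937904315135824}
top {'fx': 401.64229136664324, 'fy': 401.64229136664324, 'cx': 251.9426680354098, 'cy': 196.27613125955307, 'distortion': array([-0.00812321,  0.        ,  0.        ,  0.        ,  0.        ]), 'R': array([[ 0.02572459, -0.99961982, -0.00992271],
       [-0.99149861, -0.02424661, -0.12783818],
       [ 0.12754899,  0.01312694, -0.9917454 ]]), 't': array([ -47.50681213,  537.7159191 , 1534.69448509])}
side {'fx': 433.9209653053254, 'fy': 433.9209653053254, 'cx': 255.60121368366796, 'cy': 188.02922166764714, 'distortion': array([-0.06505398,  0.        ,  0.        ,  0.        ,  0.        ]), 'R': array([[-0.88961261, -0.45650085,  0.01401331],
       [-0.29427648,  0.54947112, -0.78197368],
       [ 0.34927174, -0.69977744, -0.6231539 ]]), 't': array([ 433.26988545,  258.56104609, 1161.27720698])}
```

View pics/top0.png

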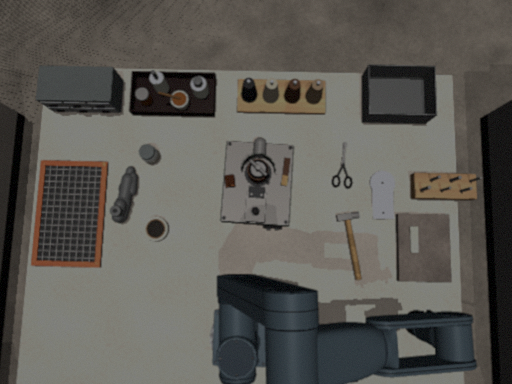

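View pics/side0.png

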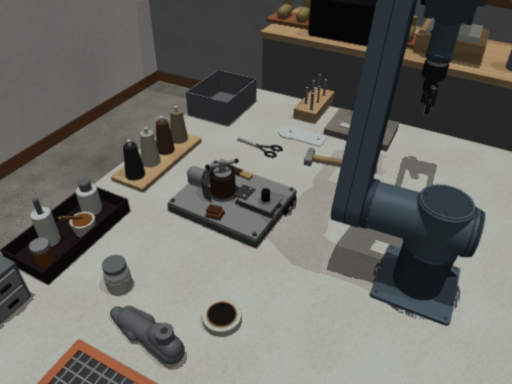

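The top view shows the sander at about (258,182), with the drum at (258,170), the knob at (255,211), the heel at (230,181) and the stick at (285,172). The side view agrees, with the drum at (222,180) and the knob at (265,194).

```bash
cat > h.py <<'E'
import numpy as np,cv2
from plant import telemetry,optics
def ray(m,uv,z):
    K=np.array([[m['fx'],0,m['cx']],[0,m['fy'],m['cy']],[0,0,1.]])
    n=cv2.undistortPoints(np.float64(uv).reshape(-1,1,2),K,m['distortion']).reshape(-1,2)
    d=np.c_[n,np.ones(len(n))]@m['R']; c=-m['R'].T@m['t']
    return c+d*((z-c[2])/d[:,2])[:,None]
def cloud(m,d):
    v,u=np.mgrid[:d.shape[0],:d.shape[1]]
    K=np.array([[m['fx'],0,m['cx']],[0,m['fy'],m['cy']],[0,0,1.]])
    n=cv2.undistortPoints(np.float64(np.c_[u.ravel(),v.ravel()]).reshape(-1,1,2),K,m['distortion']).reshape(-1,2)
    P=np.c_[n,np.ones(len(n))]*d.reshape(-1,1)
    return ((P-m['t'])@m['R']).reshape(d.shape+(3,))
def snap(n,name=None):
    m=optics.camera_model(n); p,d=optics.read_camera(n)
    if name: cv2.imwrite(f'pics/{name}.png',p[:,:,::-1])
    return m,p,d
E
python3 - <<'E'
from h import *
z=np.load('top0.npz');p,d=z['p'],z['d'];m=optics.camera_model('top')
P=cloud(m,d)
roi=np.zeros(d.shape,bool);roi[132:236,212:302]=1
t=roi&(P[...,2]>30)&(P[...,2]<50)&(d>0)
full=roi&(P[...,2]>28)&(d>0)
c=max(cv2.findContours(full.astype(np.uint8),cv2.RETR_EXTERNAL,cv2.CHAIN_APPROX_NONE)[0],key=cv2.contourArea)
q=P[t]; r=cv2.minAreaRect(q[:,:2].astype(np.float32)); print('table',len(q),np.median(q[:,2]),r)
k=np.zeros_like(roi);k[200:222,243:268]=1
kk=k&(P[...,2]>90)&(d>0); print('knob',kk.sum(),P[kk].mean(0),np.median(P[kk],0), 'px',np.argwhere(kk).mean(0))
b=roi&(P[...,2]>135)&(d>0); print('bar',b.sum(),P[b].mean(0),P[b].min(0),P[b].max(0))
print(cv2.minAreaRect(P[b][:,:2].astype(np.float32)))
dr=roi&(P[...,2]>105)&(P[...,2]<130)&(d>0); print('drum',P[dr].mean(0))
im=cv2.resize(p[132:236,212:302][:,:,::-1],None,fx=5.7,fy=5.7,interpolation=cv2.INTER_CUBIC)
cv2.imwrite('pics/crop0.png',cv2.convertScaleAbs(im,alpha=1.6))
E
```

```text
table 3874 39.20391400615681 ((586.7855224609375, -50.48722839355469), (268.4228515625, 336.0242004394531), 87.61764526367188)
knob 46 [477.26185522 -45.77716905 104.59403981] [478.16609952 -45.77347629 105.63134115] px [210.34782609 254.5       ]
bar 108 [630.65306386 -52.26596627 154.2808013 ] [594.82728483 -91.99570161 140.52771022] [667.33125624 -10.02359479 166.93157549]
((630.9552001953125, -52.81658172607422), (105.99800109863281, 18.518842697143555), 49.37351608276367)
drum [617.49152367 -49.85495038 115.91983135]
```

View pics/crop0.png

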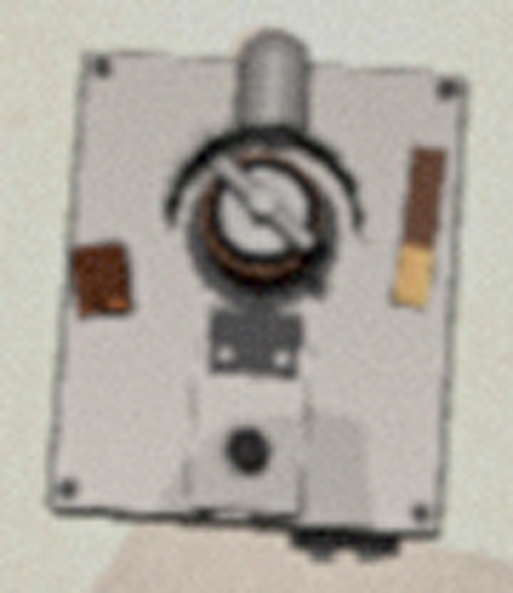

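The crop shows the drum with its bar running upper-left to lower-right, the knob at crop (248,450) and the lip at about (255,340). Knob to drum is 153.5 mm at a yaw of -2.4°, which fits the given sizes. Next I move above the knob.

Call:
play_rows:
  steps:
    - {"dx": 0.452,"dy": -0.389,"dz": 0.0,"spin": 16.5,"claw": 0.4}
    - {"dx": 0.452,"dy": -0.389,"dz": 0.0,"spin": 16.5,"claw": 0.4}
    - {"dx": 0.452,"dy": -0.389,"dz": 0.0,"spin": 16.5,"claw": 0.4}
    - {"dx": 0.452,"dy": -0.389,"dz": 0.0,"spin": 16.5,"claw": 0.4}
    - {"dx": 0.452,"dy": -0.389,"dz": 0.0,"spin": 16.5,"claw": 0.4}
    - {"dx": 0.452,"dy": -0.389,"dz": 0.0,"spin": 16.5,"claw": 0.4}
    - {"dx": 0.452,"dy": -0.389,"dz": 0.0,"spin": 16.5,"claw": 0.4}
    - {"dx": 0.452,"dy": -0.389,"dz": 0.0,"spin": 16.5,"claw": 0.4}
    - {"dx": 0.452,"dy": -0.389,"dz": 0.0,"spin": 16.5,"claw": 0.4}
    - {"dx": 0.452,"dy": -0.389,"dz": 0.0,"spin": 16.5,"claw": 0.4}
    - {"dx": 0.452,"dy": -0.389,"dz": 0.0,"spin": 16.5,"claw": 0.4}
    - {"dx": 0.452,"dy": -0.389,"dz": 0.0,"spin": 16.5,"claw": 0.4}

```text
clock: 1.1
eef_pos: [422.6, -122.8, 231.3]
eef_rot: [0.0, 1.0, -0.021, -0.0]
wrist_force: [0.8, -0.5, 0.4]
width: 0.701
finger_force: 0.0
```

Call:
play_rows:
  steps:
    - {"dx": 0.052,"dy": -0.079,"dz": 0.02,"claw": 0.4}
    - {"dx": 0.052,"dy": -0.079,"dz": 0.02,"claw": 0.4}
    - {"dx": 0.052,"dy": -0.079,"dz": 0.02,"claw": 0.4}
    - {"dx": 0.052,"dy": -0.079,"dz": 0.02,"claw": 0.4}
    - {"dx": 0.052,"dy": -0.079,"dz": 0.02,"claw": 0.4}

```text
schema error: expected keys claw, dx, dy, dz, spin
```

Run:
```python
from h import *
s=telemetry.sense();print(s['eef_pos'],s['eef_rot'])
m,p,d=snap('wrist','w1'); np.savez('w1.npz',p=p,d=d)
P=cloud(m,d)
for a,b in((95,112),(62,74),(135,170),(36,44)):
    k=(d>0)&(P[...,2]>a)&(P[...,2]<b)&(np.abs(P[...,1]+50)<60)&(P[...,0]>420)&(P[...,0]<700)
    print(a,b,k.sum(),P[k].mean(0) if k.any() else '', np.argwhere(k).mean(0) if k.any() else '')
```

```text
[ 422.62389293 -122.8165831   231.26419805] [ 2.73234673e-05  9.99776494e-01 -2.11414417e-02 -8.34449104e-06]
95 112 976 [479.25693972 -47.96543041 106.51164156] [116.31352459 157.38319672]
62 74 11030 [511.03903967 -49.68446781  69.1810307 ] [ 75.81477788 167.32239347]
135 170 0  
36 44 6287 [515.74959713 -67.93239157  40.50108098] [ 71.28566884 193.06250994]
```

View pics/w1.png

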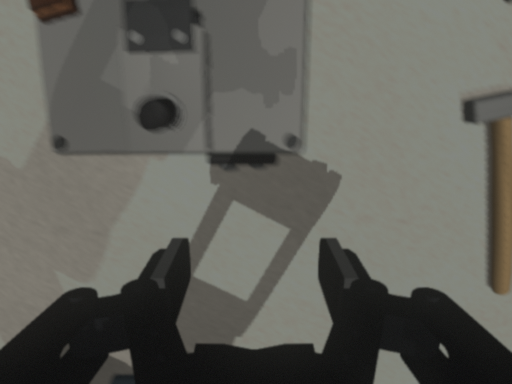

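The wrist view shows the knob at (157,114), the lip plate at (158,25) and the fingers along the bottom edge. Every row needs all five keys.

Call:
play_rows:
  steps:
    - {"dx": 0.0527,"dy": -0.078,"dz": 0.04,"spin": 0,"claw": 0.4}
    - {"dx": 0.0527,"dy": -0.078,"dz": 0.04,"spin": 0,"claw": 0.4}
    - {"dx": 0.0527,"dy": -0.078,"dz": 0.04,"spin": 0,"claw": 0.4}
    - {"dx": 0.0527,"dy": -0.078,"dz": 0.04,"spin": 0,"claw": 0.4}
    - {"dx": 0.0527,"dy": -0.078,"dz": 0.04,"spin": 0,"claw": 0.4}

```text
clock: 1.57
eef_pos: [477.5, -48.5, 190.5]
eef_rot: [-0.0, 1.0, -0.02, -0.001]
wrist_force: [-0.2, 0.2, 0.2]
width: 0.695
finger_force: 0.0
```

Run:
```python
from h import *
s=telemetry.sense();print(s['eef_pos'],s['eef_rot'])
m,p,d=snap('wrist','w2'); np.savez('w2.npz',p=p,d=d)
P=cloud(m,d)
k=(d>0)&(P[...,2]>103)&(P[...,2]<110)&(np.abs(P[...,1]+48)<25)&(np.abs(P[...,0]-479)<25)
c,r=cv2.minEnclosingCircle(np.argwhere(k)[:,::-1].astype(np.float32));print(k.sum(),P[k].mean(0),c,r,ray(m,[c],107))
# drum top/bar
k=(d>0)&(P[...,2]>110)&(P[...,0]>540)&(P[...,0]<720)&(np.abs(P[...,1]+50)<80);print(k.sum(),P[k].mean(0) if k.any() else'')
# lip front edge: points 70-74
k=(d>0)&(P[...,2]>64)&(P[...,2]<76)&(P[...,0]>520)&(P[...,0]<620)&(np.abs(P[...,1]+50)<50);print(k.sum(),P[k].max(0),P[k].min(0))
```

```text
[477.52661468 -48.54645086 190.4630743 ] [-1.50493890e-04  9.99804332e-01 -1.97443496e-02 -1.19861148e-03]
1088 [480.23769255 -46.10279736 107.01604942] (250.0263214111328, 191.55262756347656) 19.144729614257812 [[480.40116342 -46.07070288 107.        ]]
1474 [598.5769238  -50.95571018 116.40909237]
6584 [614.22644823 -10.46834749  75.97360598] [520.00373092 -86.77515251  64.00044135]
```

View pics/w2.png

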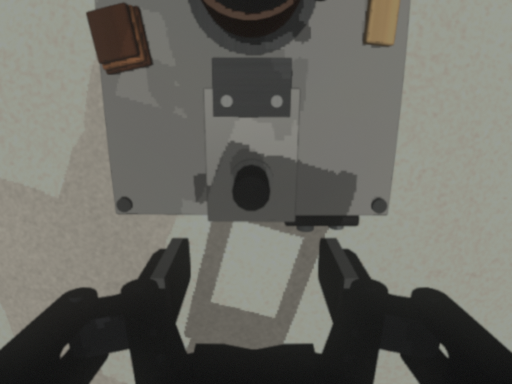

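The knob is at (251,188), on the finger centre line, so I descend and close on it.

Call:
play_rows:
  steps:
    - {"dx": 0.0015,"dy": -0.001,"dz": 0.04,"spin": 0,"claw": 0.4}
    - {"dx": 0.0015,"dy": -0.001,"dz": 0.08,"spin": 0,"claw": 0.4}
    - {"dx": 0.0015,"dy": -0.001,"dz": 0.105,"spin": 0,"claw": 0.4}
    - {"dx": 0.0015,"dy": -0.001,"dz": 0.114,"spin": 0,"claw": 0.2}
    - {"dx": 0.0015,"dy": -0.001,"dz": 0.114,"spin": 0,"claw": -0.2}
    - {"dx": 0.0015,"dy": -0.001,"dz": 0.114,"spin": 0,"claw": -0.5}
    - {"dx": 0.0015,"dy": -0.001,"dz": 0.114,"spin": 0,"claw": -0.5}
    - {"dx": 0.0015,"dy": -0.001,"dz": 0.114,"spin": 0,"claw": -0.5}
    - {"dx": 0.0015,"dy": -0.001,"dz": 0.114,"spin": 0,"claw": -0.5}
  squeeze: 30

```text
clock: 2.37
eef_pos: [479.3, -46.1, 78.1]
eef_rot: [-0.002, 1.0, -0.022, -0.0]
wrist_force: [2.0, 10.9, -10.4]
width: 0.317
finger_force: 30.7
```

Call:
play_rows:
  steps:
    - {"dx": 0.003,"dy": -0.0005,"dz": 0,"spin": 0,"claw": -0.5}
    - {"dx": 0.006,"dy": -0.0005,"dz": 0,"spin": 0,"claw": -0.5}
    - {"dx": 0.008,"dy": -0.0005,"dz": 0,"spin": 0,"claw": -0.5}
    - {"dx": 0.01,"dy": -0.0005,"dz": 0,"spin": 0,"claw": -0.5}
    - {"dx": 0.01,"dy": -0.0005,"dz": 0,"spin": 0,"claw": -0.5}
    - {"dx": 0.01,"dy": -0.0005,"dz": 0,"spin": 0,"claw": -0.5}
  squeeze: 50

```text
clock: 2.87
eef_pos: [488.3, -46.5, 78.2]
eef_rot: [-0.002, 1.0, -0.022, -0.001]
wrist_force: [-2.8, 8.5, -6.4]
width: 0.311
finger_force: 49.7
```

Call:
play_rows:
  steps:
    - {"dx": 0.001,"dy": -0.0004,"dz": 0,"spin": 0,"claw": -0.5}
    - {"dx": 0.002,"dy": -0.0004,"dz": 0,"spin": 0,"claw": -0.5}
    - {"dx": 0.002,"dy": -0.0004,"dz": 0,"spin": 0,"claw": -0.5}

```text
clock: 3.12
eef_pos: [490.1, -46.6, 78.2]
eef_rot: [-0.001, 1.0, -0.022, -0.001]
wrist_force: [-3.6, 6.7, -5.9]
width: 0.317
finger_force: 49.8
```

Call:
play_rows:
  steps:
    - {"dx": 0.001,"dy": -0.0002,"dz": 0,"spin": 0,"claw": -0.5}
    - {"dx": 0.002,"dy": -0.0002,"dz": 0,"spin": 0,"claw": -0.5}
    - {"dx": 0.002,"dy": -0.0002,"dz": 0,"spin": 0,"claw": -0.5}

```text
clock: 3.37
eef_pos: [492.1, -46.7, 78.1]
eef_rot: [-0.001, 1.0, -0.022, -0.001]
wrist_force: [-3.5, 4.1, -6.6]
width: 0.308
finger_force: 49.8
```

Call:
play_rows:
  steps:
    - {"dx": 0.001,"dy": 0,"dz": 0,"spin": 0,"claw": -0.5}
    - {"dx": 0.002,"dy": 0,"dz": 0,"spin": 0,"claw": -0.5}
    - {"dx": 0.002,"dy": 0,"dz": 0,"spin": 0,"claw": -0.5}

```text
clock: 3.62
eef_pos: [494.1, -46.8, 78.1]
eef_rot: [-0.001, 1.0, -0.022, -0.001]
wrist_force: [-3.5, 5.7, -6.6]
width: 0.31
finger_force: 49.8
```

Call:
play_rows:
  steps:
    - {"dx": 0.001,"dy": 0,"dz": 0,"spin": 0,"claw": -0.5}
    - {"dx": 0.002,"dy": 0,"dz": 0,"spin": 0,"claw": -0.5}
    - {"dx": 0.002,"dy": 0,"dz": 0,"spin": 0,"claw": -0.5}

```text
clock: 3.87
eef_pos: [496.1, -46.8, 78.1]
eef_rot: [-0.001, 1.0, -0.021, -0.001]
wrist_force: [-3.4, 5.2, -7.2]
width: 0.313
finger_force: 49.8
```

Call:
play_rows:
  steps:
    - {"dx": 0.001,"dy": 0,"dz": 0,"spin": 0,"claw": -0.5}
    - {"dx": 0.001,"dy": 0,"dz": 0,"spin": 0,"claw": -0.5}
    - {"dx": 0.001,"dy": 0,"dz": 0,"spin": 0,"claw": -0.5}

```text
clock: 4.12
eef_pos: [496.8, -46.8, 78.1]
eef_rot: [-0.001, 1.0, -0.021, -0.002]
wrist_force: [-4.6, 4.6, -5.8]
width: 0.313
finger_force: 49.8
```

Call:
play_rows:
  steps:
    - {"dx": 0.001,"dy": 0,"dz": 0,"spin": 0,"claw": -0.5}
    - {"dx": 0.001,"dy": 0,"dz": 0,"spin": 0,"claw": -0.5}
    - {"dx": 0.001,"dy": 0,"dz": 0,"spin": 0,"claw": -0.5}

```text
clock: 4.37
eef_pos: [496.9, -46.9, 78.1]
eef_rot: [-0.001, 1.0, -0.021, -0.002]
wrist_force: [-6.7, 5.5, -3.3]
width: 0.31
finger_force: 50.1
```

Call:
play_rows:
  steps:
    - {"dx": 0.001,"dy": 0,"dz": 0,"spin": 0,"claw": -0.5}
    - {"dx": 0.001,"dy": 0,"dz": 0,"spin": 0,"claw": -0.5}
    - {"dx": 0.001,"dy": 0,"dz": 0,"spin": 0,"claw": -0.5}

```text
clock: 4.62
eef_pos: [496.9, -46.8, 78.1]
eef_rot: [-0.001, 1.0, -0.021, -0.003]
wrist_force: [-10.5, 4.5, -0.9]
width: 0.309
finger_force: 50.4
```

The lip meets the drum at TCP x ≈ 496.85. I retreat about 5 mm, then release. Next I turn the drum half a turn by its nut to feel the run-out on the other side.

Call:
play_rows:
  steps:
    - {"dx": -0.002,"dy": 0,"dz": 0,"spin": 0,"claw": -0.5}
    - {"dx": -0.004,"dy": 0,"dz": 0,"spin": 0,"claw": -0.5}
    - {"dx": -0.006,"dy": 0,"dz": 0,"spin": 0,"claw": -0.5}
    - {"dx": -0.007,"dy": 0,"dz": 0,"spin": 0,"claw": -0.5}
    - {"dx": -0.007,"dy": 0,"dz": 0,"spin": 0,"claw": -0.5}
    - {"dx": -0.007,"dy": 0,"dz": 0,"spin": 0,"claw": -0.5}
    - {"dx": -0.0065,"dy": 0,"dz": 0,"spin": 0,"claw": -0.5}
    - {"dx": -0.0065,"dy": 0,"dz": 0,"spin": 0,"claw": -0.5}

```text
clock: 5.28
eef_pos: [493.9, -46.8, 78.2]
eef_rot: [-0.001, 1.0, -0.022, 0.0]
wrist_force: [0.9, 6.8, -10.4]
width: 0.31
finger_force: 50.1
```

Call:
play_rows:
  steps:
    - {"dx": 0,"dy": 0,"dz": 0,"spin": 0,"claw": 0.6}
    - {"dx": 0,"dy": 0,"dz": 0,"spin": 0,"claw": 0.6}
    - {"dx": 0,"dy": 0,"dz": 0,"spin": 0,"claw": 0.6}
    - {"dx": 0,"dy": 0,"dz": -0.035,"spin": 0,"claw": 0.6}
    - {"dx": 0,"dy": 0,"dz": -0.075,"spin": 0,"claw": 0.6}
    - {"dx": 0,"dy": 0,"dz": -0.11,"spin": 0,"claw": 0.6}
    - {"dx": 0,"dy": 0,"dz": -0.12,"spin": 0,"claw": 0.6}
    - {"dx": 0,"dy": 0,"dz": -0.12,"spin": 0,"claw": 0.6}

```text
clock: 5.95
eef_pos: [496.8, -49.0, 202.1]
eef_rot: [0.002, 1.0, -0.021, 0.005]
wrist_force: [-1.3, -0.2, -0.2]
width: 0.801
finger_force: 0.0
```

Run:
```python
from h import *
s=telemetry.sense();print(s['eef_pos'],s['eef_rot'],s['qpos'])
m,p,d=snap('wrist','w3')
P=cloud(m,d)
k=(d>0)&(P[...,2]>125)&(P[...,2]<170)&(P[...,0]>560)&(P[...,0]<720)&(np.abs(P[...,1]+50)<70)
if k.any(): print(k.sum(),P[k].mean(0),cv2.minAreaRect(P[k][:,:2].astype(np.float32)))
k2=k&(P[...,2]>156.5); print(k2.sum(),P[k2].mean(0))
k=(d>0)&(P[...,2]>112)&(P[...,2]<122)&(P[...,0]>560)&(P[...,0]<720)&(np.abs(P[...,1]+50)<70)
print(k.sum(),cv2.minEnclosingCircle(P[k][:,:2].astype(np.float32)))
```

```text
[496.79817026 -48.9750489  202.10496519] [ 0.00160569  0.9997629  -0.02119441  0.00472982] [-3.21886921e-01  1.83929444e-01  1.70603898e+00 -2.80604229e-04
  1.24163785e+00  1.29139131e+00]
1489 [607.07730449 -78.9976169  152.14415996] ((613.91748046875, -72.13156127929688), (54.924163818359375, 15.822283744812012), 51.467315673828125)
40 [602.15930441 -87.29394523 156.85300635]
4550 ((625.38720703125, -51.695152282714844), 39.24325180053711)
```

Call:
play_rows:
  steps:
    - {"dx": 0.03,"dy": 0,"dz": -0.02,"spin": -7,"claw": 0.6}
    - {"dx": 0.07,"dy": 0,"dz": -0.02,"spin": -14,"claw": 0.6}
    - {"dx": 0.105,"dy": 0,"dz": -0.02,"spin": -21,"claw": 0.6}
    - {"dx": 0.13,"dy": 0,"dz": -0.02,"spin": -28,"claw": 0.6}
    - {"dx": 0.1365,"dy": -0.0007,"dz": -0.02,"spin": -35,"claw": 0.6}
    - {"dx": 0.1365,"dy": -0.0007,"dz": -0.02,"spin": -42,"claw": 0.6}
    - {"dx": 0.1365,"dy": -0.0007,"dz": -0.02,"spin": -49,"claw": 0.6}
    - {"dx": 0.1365,"dy": -0.0007,"dz": -0.02,"spin": -52.5,"claw": 0.6}
    - {"dx": 0.1365,"dy": -0.0007,"dz": -0.02,"spin": -52.5,"claw": 0.6}
    - {"dx": 0.1365,"dy": -0.0007,"dz": -0.02,"spin": -52.5,"claw": 0.6}

```text
clock: 6.83
eef_pos: [629.8, -52.8, 215.5]
eef_rot: [-0.001, 0.906, 0.422, -0.001]
wrist_force: [0.6, -0.2, -0.8]
width: 0.797
finger_force: 0.0
```

Run:
```python
from h import *
s=telemetry.sense();print(s['eef_pos'],s['eef_rot'],s['qpos'],s['width'])
m,p,d=snap('wrist')
P=cloud(m,d)
k=(d>0)&(P[...,2]>135)&(P[...,2]<170)&(P[...,0]>560)&(P[...,0]<720)&(np.abs(P[...,1]+50)<70)
if k.any(): print('bar',k.sum(),P[k].mean(0),cv2.minAreaRect(P[k][:,:2].astype(np.float32)))
m,p,d=snap('top'); P=cloud(m,d); k=(d>0)&(P[...,2]>90)&(P[...,2]<125)&(np.abs(P[...,0]-495)<30)&(np.abs(P[...,1]+47)<30);print('knob',k.sum(),P[k].mean(0) if k.any() else 0)
```

```text
[629.76785303 -52.81097989 215.46748742] [-9.05020552e-04  9.06491142e-01  4.22222292e-01 -1.15139341e-03] [-2.59846105e-01  4.17529684e-01  1.34566132e+00 -8.82134491e-05
  1.38132937e+00  4.39175057e-01] 0.7973586033997524
bar 3202 [635.50763193 -49.12845852 154.84920856] ((632.457763671875, -52.53570556640625), (106.4923095703125, 20.555002212524414), 45.329124450683594)
knob 0 0
```

Call:
play_rows:
  steps:
    - {"dx": 0.0013,"dy": 0.0011,"dz": 0.035,"spin": 0,"claw": 0.4}
    - {"dx": 0.0013,"dy": 0.0011,"dz": 0.07,"spin": 0,"claw": 0.2}
    - {"dx": 0.0013,"dy": 0.0011,"dz": 0.08,"spin": 0,"claw": 0}
    - {"dx": 0.0013,"dy": 0.0011,"dz": 0.082,"spin": 0,"claw": -0.7}
    - {"dx": 0.0013,"dy": 0.0011,"dz": 0.082,"spin": 0,"claw": -0.8}
    - {"dx": 0.0013,"dy": 0.0011,"dz": 0.082,"spin": 0,"claw": -0.8}
    - {"dx": 0.0013,"dy": 0.0011,"dz": 0.082,"spin": 0,"claw": -0.8}
    - {"dx": 0.0013,"dy": 0.0011,"dz": 0.082,"spin": 0,"claw": -0.8}
  squeeze: 20

```text
clock: 7.6
eef_pos: [633.0, -53.6, 135.1]
eef_rot: [0.001, 0.906, 0.423, 0.0]
wrist_force: [4.6, -3.6, -15.7]
width: 0.236
finger_force: 24.0
```

Call:
play_rows:
  steps:
    - {"dx": 0,"dy": 0,"dz": 0,"spin": -4,"claw": -0.8}
    - {"dx": 0,"dy": 0,"dz": 0,"spin": -10,"claw": -0.8}
    - {"dx": 0,"dy": 0,"dz": 0,"spin": -17,"claw": -0.8}
    - {"dx": 0,"dy": 0,"dz": 0,"spin": -24,"claw": -0.8}
    - {"dx": 0,"dy": 0,"dz": 0,"spin": -31,"claw": -0.8}
    - {"dx": 0,"dy": 0,"dz": 0,"spin": -38,"claw": -0.8}
    - {"dx": 0,"dy": 0,"dz": 0,"spin": -45,"claw": -0.8}
    - {"dx": 0,"dy": 0,"dz": 0,"spin": -52,"claw": -0.8}
    - {"dx": 0,"dy": 0,"dz": 0,"spin": -59,"claw": -0.8}
    - {"dx": 0,"dy": 0,"dz": 0,"spin": -66,"claw": -0.8}
    - {"dx": 0,"dy": 0,"dz": 0,"spin": -73,"claw": -0.8}
    - {"dx": 0,"dy": 0,"dz": 0,"spin": -80,"claw": -0.8}

```text
clock: 8.6
eef_pos: [634.2, -53.6, 135.1]
eef_rot: [0.002, 0.42, 0.908, 0.0]
wrist_force: [8.5, -3.3, -19.0]
width: 0.239
finger_force: 23.7
```

Call:
play_rows:
  steps:
    - {"dx": 0,"dy": 0,"dz": 0,"spin": -7,"claw": -0.8}
    - {"dx": 0,"dy": 0,"dz": 0,"spin": -14,"claw": -0.8}
    - {"dx": 0,"dy": 0,"dz": 0,"spin": -21,"claw": -0.8}
    - {"dx": 0,"dy": 0,"dz": 0,"spin": -28,"claw": -0.8}
    - {"dx": 0,"dy": 0,"dz": 0,"spin": -35,"claw": -0.8}
    - {"dx": 0,"dy": 0,"dz": 0,"spin": -42,"claw": -0.8}
    - {"dx": 0,"dy": 0,"dz": 0,"spin": -49,"claw": -0.8}
    - {"dx": 0,"dy": 0,"dz": 0,"spin": -56,"claw": -0.8}
    - {"dx": 0,"dy": 0,"dz": 0,"spin": -63,"claw": -0.8}
    - {"dx": 0,"dy": 0,"dz": 0,"spin": -70,"claw": -0.8}
    - {"dx": 0,"dy": 0,"dz": 0,"spin": -77,"claw": -0.8}
    - {"dx": 0,"dy": 0,"dz": 0,"spin": -84,"claw": -0.8}

```text
clock: 9.6
eef_pos: [634.4, -52.3, 135.1]
eef_rot: [0.002, -0.296, 0.955, -0.0]
wrist_force: [10.1, 0.1, -18.0]
width: 0.236
finger_force: 23.8
```

Call:
play_rows:
  steps:
    - {"dx": 0,"dy": 0,"dz": 0,"spin": -6,"claw": -0.8}
    - {"dx": 0,"dy": 0,"dz": 0,"spin": -11,"claw": -0.8}
    - {"dx": 0,"dy": 0,"dz": 0,"spin": -15,"claw": -0.8}
    - {"dx": 0,"dy": 0,"dz": 0,"spin": -16,"claw": -0.8}
    - {"dx": 0,"dy": 0,"dz": 0,"spin": -16,"claw": -0.8}
    - {"dx": 0,"dy": 0,"dz": 0,"spin": -16,"claw": -0.8}
    - {"dx": 0,"dy": 0,"dz": 0,"spin": -16,"claw": -0.8}

```text
clock: 10.18
eef_pos: [634.2, -52.1, 135.1]
eef_rot: [0.002, -0.423, 0.906, -0.0]
wrist_force: [8.8, -0.2, -18.0]
width: 0.236
finger_force: 23.8
```

Call:
play_rows:
  steps:
    - {"dx": 0,"dy": 0,"dz": 0,"spin": 0,"claw": 0.5}
    - {"dx": 0,"dy": 0,"dz": 0,"spin": 0,"claw": 0.5}
    - {"dx": 0,"dy": 0,"dz": 0,"spin": 0,"claw": 0.5}
    - {"dx": 0,"dy": 0,"dz": -0.03,"spin": 0,"claw": 0.5}
    - {"dx": 0,"dy": 0,"dz": -0.065,"spin": 0,"claw": 0.5}
    - {"dx": 0,"dy": 0,"dz": -0.075,"spin": 0,"claw": 0.5}
    - {"dx": 0,"dy": 0,"dz": -0.075,"spin": 0,"claw": 0.5}

```text
clock: 10.77
eef_pos: [634.7, -53.2, 216.3]
eef_rot: [0.004, -0.423, 0.906, -0.003]
wrist_force: [1.0, 0.6, -0.2]
width: 0.752
finger_force: 0.0
```

Run:
```python
from h import *
s=telemetry.sense();print(s['eef_pos'],s['eef_rot'],s['qpos'],s['width'])
m,p,d=snap('wrist','w5')
P=cloud(m,d)
k=(d>0)&(P[...,2]>137)&(P[...,2]<170)&(P[...,0]>560)&(P[...,0]<720)&(np.abs(P[...,1]+50)<70)
if k.any():
  print('bar',k.sum(),P[k].mean(0),cv2.minAreaRect(P[k][:,:2].astype(np.float32)))
  q=P[k][:,:2];q=q-q.mean(0);w,v=np.linalg.eigh(q.T@q);print(np.degrees(np.arctan2(v[1,1],v[0,1])))
k=(d>0)&(P[...,2]>103)&(P[...,2]<110)&(np.abs(P[...,1]+48)<25)&(np.abs(P[...,0]-495)<25);print('knob',k.sum(),P[k].mean(0) if k.any() else 0)
```

```text
[634.69501677 -53.17953018 216.26579979] [ 0.00388326 -0.42326471  0.90599176 -0.00329192] [-2.58399970e-01  4.17715900e-01  1.34345423e+00 -8.01965119e-05
  1.37024114e+00 -2.70328424e+00] 0.7518378751628833
bar 3156 [629.52783389 -57.13865573 154.92682315] ((632.3381958007812, -53.9000358581543), (105.39393615722656, 20.957914352416992), 52.05173873901367)
49.01190338003064
knob 1090 [494.57630976 -47.77352411 107.13516157]
```

Call:
play_rows:
  steps:
    - {"dx": 0.02,"dy": 0.026,"dz": 0,"spin": 7,"claw": 0.4}
    - {"dx": 0.042,"dy": 0.054,"dz": 0,"spin": 14,"claw": 0.4}
    - {"dx": 0.063,"dy": 0.081,"dz": 0,"spin": 21,"claw": 0.4}
    - {"dx": 0.078,"dy": 0.101,"dz": 0,"spin": 28,"claw": 0.4}
    - {"dx": 0.084,"dy": 0.109,"dz": 0.01,"spin": 35,"claw": 0.4}
    - {"dx": 0.084,"dy": 0.109,"dz": 0.02,"spin": 42,"claw": 0.4}
    - {"dx": 0.084,"dy": 0.109,"dz": 0.03,"spin": 49,"claw": 0.4}
    - {"dx": 0.084,"dy": 0.109,"dz": 0.04,"spin": 52.4,"claw": 0.4}
    - {"dx": 0.084,"dy": 0.109,"dz": 0.05,"spin": 52.4,"claw": 0.4}
    - {"dx": 0.084,"dy": 0.109,"dz": 0.05,"spin": 52.4,"claw": 0.4}
    - {"dx": 0.084,"dy": 0.109,"dz": 0.05,"spin": 52.4,"claw": 0.4}

```text
clock: 11.73
eef_pos: [493.8, -46.8, 159.3]
eef_rot: [-0.001, 0.019, 1.0, 0.0]
wrist_force: [0.4, -0.5, -0.5]
width: 0.703
finger_force: 0.0
```

Call:
play_rows:
  steps:
    - {"dx": -0.0008,"dy": 0,"dz": 0.035,"spin": 0,"claw": 0.4}
    - {"dx": -0.0008,"dy": 0,"dz": 0.07,"spin": 0,"claw": 0.4}
    - {"dx": -0.0008,"dy": 0,"dz": 0.081,"spin": 0,"claw": 0.2}
    - {"dx": -0.0008,"dy": 0,"dz": 0.081,"spin": 0,"claw": 0}
    - {"dx": -0.0008,"dy": 0,"dz": 0.081,"spin": 0,"claw": -0.2}
    - {"dx": -0.0008,"dy": 0,"dz": 0.081,"spin": 0,"claw": -0.5}
    - {"dx": -0.0008,"dy": 0,"dz": 0.081,"spin": 0,"claw": -0.5}
    - {"dx": -0.0008,"dy": 0,"dz": 0.081,"spin": 0,"claw": -0.5}
    - {"dx": -0.0008,"dy": 0,"dz": 0.081,"spin": 0,"claw": -0.5}
  squeeze: 50

```text
clock: 12.48
eef_pos: [496.4, -46.9, 80.5]
eef_rot: [0.001, 0.02, 1.0, -0.0]
wrist_force: [0.3, 4.6, 2.8]
width: 0.31
finger_force: 50.3
```

Call:
play_rows:
  steps:
    - {"dx": -0.001,"dy": 0,"dz": 0,"spin": 0,"claw": -0.5}
    - {"dx": -0.001,"dy": 0,"dz": 0,"spin": 0,"claw": -0.5}
    - {"dx": -0.001,"dy": 0,"dz": 0,"spin": 0,"claw": -0.5}

```text
clock: 12.73
eef_pos: [496.6, -46.9, 80.5]
eef_rot: [0.0, 0.02, 1.0, -0.0]
wrist_force: [-2.8, 4.0, 7.0]
width: 0.312
finger_force: 50.9
```

Call:
play_rows:
  steps:
    - {"dx": -0.001,"dy": 0,"dz": 0,"spin": 0,"claw": -0.5}
    - {"dx": -0.001,"dy": 0,"dz": 0,"spin": 0,"claw": -0.5}
    - {"dx": -0.001,"dy": 0,"dz": 0,"spin": 0,"claw": -0.5}

```text
clock: 12.98
eef_pos: [497.4, -46.9, 80.5]
eef_rot: [0.0, 0.02, 1.0, -0.0]
wrist_force: [-2.5, 4.5, 7.0]
width: 0.311
finger_force: 51.0
```

Call:
play_rows:
  steps:
    - {"dx": -0.001,"dy": 0,"dz": 0,"spin": 0,"claw": -0.5}
    - {"dx": -0.001,"dy": 0,"dz": 0,"spin": 0,"claw": -0.5}
    - {"dx": -0.001,"dy": 0,"dz": 0,"spin": 0,"claw": -0.5}

```text
clock: 13.23
eef_pos: [498.4, -47.0, 80.5]
eef_rot: [0.0, 0.02, 1.0, -0.0]
wrist_force: [-3.0, 4.5, 7.9]
width: 0.31
finger_force: 51.0
```

Call:
play_rows:
  steps:
    - {"dx": -0.001,"dy": 0,"dz": 0,"spin": 0,"claw": -0.5}
    - {"dx": -0.001,"dy": 0,"dz": 0,"spin": 0,"claw": -0.5}
    - {"dx": -0.001,"dy": 0,"dz": 0,"spin": 0,"claw": -0.5}

```text
clock: 13.48
eef_pos: [499.3, -47.0, 80.5]
eef_rot: [0.0, 0.02, 1.0, -0.0]
wrist_force: [-3.4, 4.2, 8.6]
width: 0.31
finger_force: 51.0
```

Call:
play_rows:
  steps:
    - {"dx": -0.001,"dy": 0,"dz": 0,"spin": 0,"claw": -0.5}
    - {"dx": -0.001,"dy": 0,"dz": 0,"spin": 0,"claw": -0.5}
    - {"dx": -0.001,"dy": 0,"dz": 0,"spin": 0,"claw": -0.5}

```text
clock: 13.73
eef_pos: [500.3, -47.0, 80.5]
eef_rot: [0.0, 0.02, 1.0, -0.0]
wrist_force: [-4.0, 4.0, 7.7]
width: 0.311
finger_force: 51.0
```

Call:
play_rows:
  steps:
    - {"dx": -0.001,"dy": 0,"dz": 0,"spin": 0,"claw": -0.5}
    - {"dx": -0.001,"dy": 0,"dz": 0,"spin": 0,"claw": -0.5}
    - {"dx": -0.001,"dy": 0,"dz": 0,"spin": 0,"claw": -0.5}

```text
clock: 13.98
eef_pos: [500.4, -47.0, 80.5]
eef_rot: [-0.001, 0.02, 1.0, -0.0]
wrist_force: [-6.5, 4.0, 10.8]
width: 0.31
finger_force: 51.3
```

Contacts on opposite sides differ by about 1 mm, so the high point is near TCP x ≈ 498.9 in this grasp. I will leave the rest at about 498.1.

Call:
play_rows:
  steps:
    - {"dx": 0.001,"dy": 0,"dz": 0,"spin": 0,"claw": -0.5}
    - {"dx": 0.002,"dy": 0,"dz": 0,"spin": 0,"claw": -0.5}
    - {"dx": 0.003,"dy": 0,"dz": 0,"spin": 0,"claw": -0.5}
    - {"dx": 0.0035,"dy": 0,"dz": 0,"spin": 0,"claw": -0.5}
    - {"dx": 0.0035,"dy": 0,"dz": 0,"spin": 0,"claw": -0.5}
    - {"dx": 0.0035,"dy": 0,"dz": 0,"spin": 0,"claw": -0.5}

```text
clock: 14.48
eef_pos: [499.9, -47.0, 80.5]
eef_rot: [0.002, 0.02, 1.0, -0.0]
wrist_force: [3.9, 5.2, 3.3]
width: 0.311
finger_force: 50.7
```

Call:
play_rows:
  steps:
    - {"dx": 0.0008,"dy": 0,"dz": 0,"spin": 0,"claw": -0.5}
    - {"dx": 0.0015,"dy": 0,"dz": 0,"spin": 0,"claw": -0.5}
    - {"dx": 0.0015,"dy": 0,"dz": 0,"spin": 0,"claw": -0.5}
    - {"dx": 0.0015,"dy": 0,"dz": 0,"spin": 0,"claw": -0.5}

```text
clock: 14.82
eef_pos: [498.6, -47.0, 80.5]
eef_rot: [0.002, 0.02, 1.0, -0.0]
wrist_force: [3.3, 5.5, 2.8]
width: 0.311
finger_force: 50.6
```

Call:
play_rows:
  steps:
    - {"dx": 0.0004,"dy": 0,"dz": 0,"spin": 0,"claw": -0.5}
    - {"dx": 0.0004,"dy": 0,"dz": 0,"spin": 0,"claw": -0.5}
    - {"dx": -0.0006,"dy": 0,"dz": 0,"spin": 0,"claw": -0.5}
    - {"dx": -0.0006,"dy": 0,"dz": 0,"spin": 0,"claw": -0.5}

```text
clock: 15.15
eef_pos: [498.3, -47.0, 80.5]
eef_rot: [0.001, 0.02, 1.0, -0.0]
wrist_force: [0.2, 5.3, 6.1]
width: 0.306
finger_force: 50.9
```

Call:
play_rows:
  steps:
    - {"dx": 0,"dy": 0,"dz": 0,"spin": 0,"claw": 0.6}
    - {"dx": 0,"dy": 0,"dz": 0,"spin": 0,"claw": 0.6}
    - {"dx": 0,"dy": 0,"dz": 0,"spin": 0,"claw": 0.6}
    - {"dx": 0,"dy": 0,"dz": 0,"spin": 0,"claw": 0.6}
    - {"dx": 0,"dy": 0,"dz": -0.035,"spin": 0,"claw": 0.4}
    - {"dx": 0,"dy": 0,"dz": -0.075,"spin": 0,"claw": 0}
    - {"dx": 0,"dy": 0,"dz": -0.11,"spin": 0,"claw": -0.5}
    - {"dx": 0,"dy": 0,"dz": -0.12,"spin": 0,"claw": -1}
    - {"dx": 0,"dy": 0,"dz": -0.12,"spin": 0,"claw": -1}

```text
clock: 15.9
eef_pos: [499.1, -48.0, 202.7]
eef_rot: [0.003, 0.02, 1.0, -0.001]
wrist_force: [0.6, 0.0, 0.2]
width: 0.136
finger_force: 0.0
```

Call:
play_rows:
  steps:
    - {"dx": -0.032,"dy": -0.024,"dz": 0,"spin": 0,"claw": -1}
    - {"dx": -0.063,"dy": -0.048,"dz": 0,"spin": 0,"claw": -1}
    - {"dx": -0.063,"dy": -0.048,"dz": 0.03,"spin": 0,"claw": -1}
    - {"dx": -0.063,"dy": -0.048,"dz": 0.055,"spin": 0,"claw": -1}
    - {"dx": -0.063,"dy": -0.048,"dz": 0.062,"spin": 0,"claw": -1}
    - {"dx": -0.063,"dy": -0.048,"dz": 0.062,"spin": 0,"claw": -1}

```text
clock: 16.4
eef_pos: [555.1, -96.7, 133.1]
eef_rot: [-0.004, 0.02, 1.0, 0.001]
wrist_force: [-0.5, 0.6, 0.3]
width: 0.0
finger_force: 0.0
```

```bash
cat > bar.py <<'E'
from h import *
import sys
# bar points by each fixed camera's depth, near the axis, by height
def bar(n,name=None):
    m,p,d=snap(n,name);P=cloud(m,d)
    k=(d>0)&(P[...,2]>138)&(P[...,2]<162)&(np.hypot(P[...,0]-632.5,P[...,1]+53)<60)
    q=P[k]
    if len(q)<10: return len(q)
    r=cv2.minAreaRect(q[:,:2].astype(np.float32));x=q[:,:2]-q[:,:2].mean(0);v=np.linalg.eigh(x.T@x)[1]
    return len(q),q.mean(0).round(1),[np.round(a,1) for a in r],round(float(np.degrees(np.arctan2(v[1,1],v[0,1])))%180,1)
if __name__=='__main__':
    s=telemetry.sense();print(s['clock'],s['eef_pos'],s['width'])
    for n in ('top','side'): print(n,bar(n,sys.argv[1]+n))
E
python3 bar.py a_
```

```text
16.4 [555.13093623 -96.71184055 133.05835087] 0.0002839840052787721
top (21, array([657.5, -20.7, 152.7]), [array([656.8, -21.5]), array([22.4, 11. ]), np.float64(47.2)], 45.9)
side (168, array([631. , -49.1, 152.4]), [array([631.4, -51.5]), array([107.1,  23.4]), np.float64(53.5)], 49.7)
```

View pics/a_side.png

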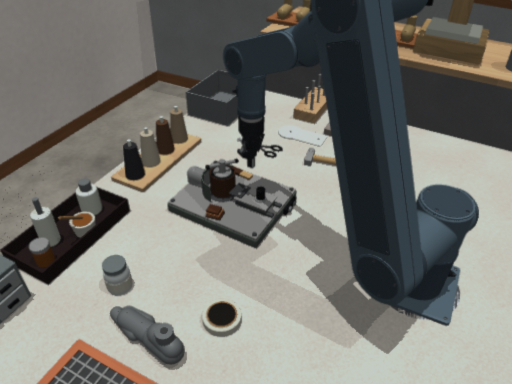

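The side view shows the fingers at (250,150), in front of the bar. The bar is still at 50° and the drum is standing still. Now the sweep.

Call:
play_rows:
  steps:
    - {"dx": -0.01,"dy": 0,"dz": -0.004,"spin": 0,"claw": -1}
    - {"dx": -0.024,"dy": 0.001,"dz": -0.004,"spin": 0,"claw": -1}
    - {"dx": -0.042,"dy": 0.001,"dz": -0.004,"spin": 0,"claw": -1}
    - {"dx": -0.062,"dy": 0.002,"dz": -0.004,"spin": 0,"claw": -1}
    - {"dx": -0.082,"dy": 0.003,"dz": -0.004,"spin": 0,"claw": -1}
    - {"dx": -0.102,"dy": 0.003,"dz": -0.004,"spin": 0,"claw": -1}
    - {"dx": -0.122,"dy": 0.002,"dz": -0.004,"spin": 0,"claw": -1}
    - {"dx": -0.142,"dy": -0.01,"dz": -0.01,"spin": 0,"claw": -1}
    - {"dx": -0.155,"dy": -0.03,"dz": -0.03,"spin": 0,"claw": -1}
    - {"dx": -0.155,"dy": -0.05,"dz": -0.06,"spin": 0,"claw": -1}
    - {"dx": -0.155,"dy": -0.07,"dz": -0.09,"spin": 0,"claw": -1}
    - {"dx": -0.155,"dy": -0.1,"dz": -0.1,"spin": 0,"claw": -1}

```text
clock: 17.5
eef_pos: [711.4, -203.2, 245.4]
eef_rot: [0.005, 0.019, 1.0, -0.002]
wrist_force: [1.4, -0.9, -0.2]
width: -0.001
finger_force: 0.0
```

Run:
```python
from bar import *
for i in range(6):
    s=telemetry.sense();print(round(s['clock'],3),bar('side','b_side' if i==0 else None)); 
print(s['eef_pos'])
```

```text
17.5 (158, array([631.1, -48.8, 152.1]), [array([631.3, -50.7]), array([106.6,  21.5]), np.float64(66.9)], 64.3)
17.55 (132, array([630.7, -47. , 152.7]), [array([633.2, -50.9]), array([108.1,  21.2]), np.float64(87.5)], 89.3)
17.6 (110, array([629.7, -45.9, 154. ]), [array([632.9, -51.2]), array([ 20.8, 103.7]), np.float64(29.7)], 114.6)
17.65 (114, array([628.9, -46.1, 154. ]), [array([630.6, -49.6]), array([ 18.7, 103.3]), np.float64(46.7)], 139.6)
17.7 (143, array([630.9, -48.3, 152.6]), [array([632.4, -50.6]), array([ 21.1, 104.8]), np.float64(68.9)], 164.9)
17.75 (162, array([631.4, -48.9, 151.6]), [array([632.6, -52.2]), array([107.2,  23.4]), np.float64(8.0)], 8.6)
[ 708.79280267 -203.38176576  238.06150894]
```

The drum spins at about 8.7 rad/s. I hold still for more than 3 s and measure again.

Call:
play_rows:
  steps:
    - {"dx": 0,"dy": 0,"dz": 0,"spin": 0,"claw": -1}
    - {"dx": 0,"dy": 0,"dz": 0,"spin": 0,"claw": -1}
    - {"dx": 0,"dy": 0,"dz": 0,"spin": 0,"claw": -1}
    - {"dx": 0,"dy": 0,"dz": 0,"spin": 0,"claw": -1}
    - {"dx": 0,"dy": 0,"dz": 0,"spin": 0,"claw": -1}
    - {"dx": 0,"dy": 0,"dz": 0,"spin": 0,"claw": -1}
    - {"dx": 0,"dy": 0,"dz": 0,"spin": 0,"claw": -1}
    - {"dx": 0,"dy": 0,"dz": 0,"spin": 0,"claw": -1}
    - {"dx": 0,"dy": 0,"dz": 0,"spin": 0,"claw": -1}
    - {"dx": 0,"dy": 0,"dz": 0,"spin": 0,"claw": -1}
    - {"dx": 0,"dy": 0,"dz": 0,"spin": 0,"claw": -1}
    - {"dx": 0,"dy": 0,"dz": 0,"spin": 0,"claw": -1}

```text
clock: 18.8
eef_pos: [708.9, -203.9, 237.3]
eef_rot: [0.0, 0.02, 1.0, -0.0]
wrist_force: [-0.2, 0.7, -0.8]
width: -0.001
finger_force: 0.0
```

Call:
play_rows:
  steps:
    - {"dx": 0,"dy": 0,"dz": 0,"spin": 0,"claw": -1}
    - {"dx": 0,"dy": 0,"dz": 0,"spin": 0,"claw": -1}
    - {"dx": 0,"dy": 0,"dz": 0,"spin": 0,"claw": -1}
    - {"dx": 0,"dy": 0,"dz": 0,"spin": 0,"claw": -1}
    - {"dx": 0,"dy": 0,"dz": 0,"spin": 0,"claw": -1}
    - {"dx": 0,"dy": 0,"dz": 0,"spin": 0,"claw": -1}
    - {"dx": 0,"dy": 0,"dz": 0,"spin": 0,"claw": -1}
    - {"dx": 0,"dy": 0,"dz": 0,"spin": 0,"claw": -1}
    - {"dx": 0,"dy": 0,"dz": 0,"spin": 0,"claw": -1}
    - {"dx": 0,"dy": 0,"dz": 0,"spin": 0,"claw": -1}
    - {"dx": 0,"dy": 0,"dz": 0,"spin": 0,"claw": -1}
    - {"dx": 0,"dy": 0,"dz": 0,"spin": 0,"claw": -1}

```text
clock: 19.8
eef_pos: [708.9, -203.8, 237.3]
eef_rot: [0.0, 0.02, 1.0, -0.0]
wrist_force: [0.4, 0.3, 0.2]
width: 0.0
finger_force: 0.0
```

Call:
play_rows:
  steps:
    - {"dx": 0,"dy": 0,"dz": 0,"spin": 0,"claw": -1}
    - {"dx": 0,"dy": 0,"dz": 0,"spin": 0,"claw": -1}
    - {"dx": 0,"dy": 0,"dz": 0,"spin": 0,"claw": -1}
    - {"dx": 0,"dy": 0,"dz": 0,"spin": 0,"claw": -1}
    - {"dx": 0,"dy": 0,"dz": 0,"spin": 0,"claw": -1}
    - {"dx": 0,"dy": 0,"dz": 0,"spin": 0,"claw": -1}
    - {"dx": 0,"dy": 0,"dz": 0,"spin": 0,"claw": -1}
    - {"dx": 0,"dy": 0,"dz": 0,"spin": 0,"claw": -1}
    - {"dx": 0,"dy": 0,"dz": 0,"spin": 0,"claw": -1}
    - {"dx": 0,"dy": 0,"dz": 0,"spin": 0,"claw": -1}
    - {"dx": 0,"dy": 0,"dz": 0,"spin": 0,"claw": -1}
    - {"dx": 0,"dy": 0,"dz": 0,"spin": 0,"claw": -1}

```text
clock: 20.8
eef_pos: [708.9, -203.8, 237.3]
eef_rot: [0.0, 0.02, 1.0, 0.0]
wrist_force: [-0.5, -0.3, 0.3]
width: -0.001
finger_force: 0.0
```

Run:
```python
from bar import *
for i in range(8):
    s=telemetry.sense();print(round(s['clock'],3),bar('side')[-1])
m,p,d=snap('top','c_top');P=cloud(m,d)
k=(d>0)&(P[...,2]>95)&(P[...,2]<112)&(np.abs(P[...,0]-498)<25)&(np.abs(P[...,1]+47)<25);print('knob',k.sum(),P[k].mean(0) if k.any() else 0)
cv2.imwrite('pics/c_crop.png',cv2.convertScaleAbs(cv2.resize(p[120:240,200:320,::-1],None,fx=4.5,fy=4.5,interpolation=cv2.INTER_CUBIC),alpha=1.6))
```

```text
20.8 1.5
20.85 23.6
20.9 45.8
20.95 68.0
21.0 89.6
21.05 111.4
21.1 133.9
21.15 156.0
knob 0 0
```

View pics/c_crop.png

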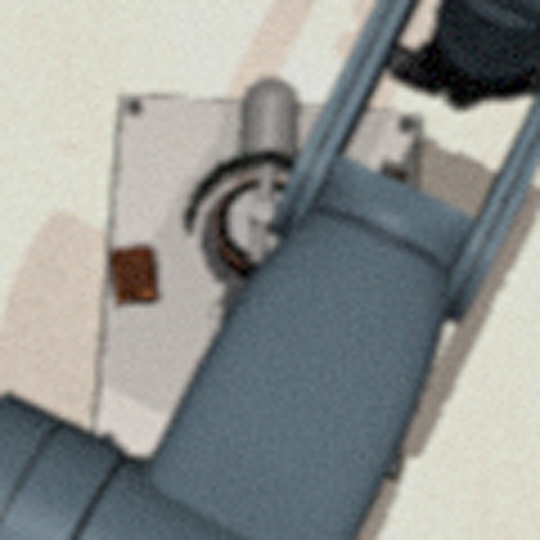

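The drum slowed only from about 8.73 to 7.71 rad/s in 3.3 s (0.31 rad/s²), so nothing is rubbing. The felt gaps are about 1 to 2 mm. The crop shows the heel still in place and the arm clear of the sander, so I hand in.

```bash
python3 -c "
from plant import order
print(order.close_job())"
```

```text
the job is handed in; nothing more can be done
None
```

The job is handed in: the tool rest is set about 1–2 mm from the drum by feel and released, and the drum, spun by its cross-bar, ran freely for over 3 s (about 8.7 to 7.7 rad/s, roughly four turns) with no rub.

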